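# Square up the pink cassette with the bench locking pliers

### The job

Two locking pliers are bolted to the bench, each with a tissue cassette lying loosely between its open jaws. Square up and centre the pink cassette with its pliers: squeeze their two black handles together until they lock by themselves, take the gripper right off them and leave them clamped for about two seconds, then pull their red release lever back toward the handles so that the jaws spring open. Leave the cassette lying on its little anvil, and do not work the other pliers.

Things in the scene. Friction and masses are not known exactly. Their poses are not given: they have to be found in the camera images.
- pliers: Locking pliers with the pink cassette, flat on a bolted 170 x 80 x 8 mm plate. Origin on the bench (z 0) under the pivot; x points to the jaws, away from the robot within 12 deg; z up. Two black handles, mirrored about x, run from x = -0.037 to -0.127, z = 0.026 to 0.046, 12 mm thick each. Squeeze them across y at x = -0.095, z = 0.036. Pivot post: 34 mm wide, up to z = 0.059.
- pliers_handle (a joint): Squeeze angle of both handles of these pliers (they move together, level, about the pivot), rad: 0 open as at the start, dead centre near 0.11, 0.15 locked. Over the outsides at x = -0.095 the handles measure 56 mm open, 28 mm locked. Takes about 12 N a side; past dead centre they jump shut and stay locked.
- pliers_release: Red lever on the pivot post. Origin on its hinge (pliers x 0, y 0, z 0.054), z along the lever: 7 mm thick, 14 wide, crossbar 12 thick, 22 wide (along y) 36 mm up, top at 42 mm. Pliers open: leans 0.4 rad to the handles. Locked: it has swung to lean 0.4 rad to the jaws, crossbar at x 0.014, z 0.087 of pliers. Pulling that some 15 mm back to the handles, a few N, springs the pliers open.
- pink_cassette: Pink tissue cassette with white wax block, 28 x 40 x 13 mm, loose on the anvil (44 x 20 mm, top at z = 0.030) at x = 0.06, y = 0 of pliers, long side roughly along the pliers' x, between jaw pads that close across y (43 mm apart open, tops at z = 0.042). Origin: centre of its underside; its x axis, across the 28 mm, lies along the pliers' y once squared.
- spare_handle (a joint): Squeeze angle of the other, identical pliers beside them, which hold a light blue cassette, rad: 0 open, 0.15 locked; to be left open.
There are look-alikes about, which are no part of the job. What is shaped like the pink_cassette but purple is not meant.

How it is judged:
By the outcome, as a careful person would: the job done as asked, in the order asked, and still so for the second after the job is handed in, with the robot touching nothing.
It also fails if it takes over 45 s, if anything falls off the work surface, if the arm or the gripper's body presses on something with over 40 N, if the wrist force passes 120 N, or if a joint passes its speed limit or range.

### The arm

A 6-joint arm with a two-finger parallel gripper is mounted at the origin on a cart in front of the work surface, level with it; the furniture and walls round the work are solid. World frame = base frame: x ahead of the robot, y to its left, z up, the work surface at z = 0. Lengths are in m, angles in rad, forces in N, time in s.
With the tool pointing down it reaches from about 0.325 to 1 m from the base axis. Payload 5.1 kg.
Tool frame: the origin (TCP) lies midway between the tips of the shut fingers; the grasp point (between the pads) lies 19 mm behind it (grip_point_offset is the distance from the TCP to the grasp point, in m); z points along the fingers, x is the direction in which the jaws open and shut, and the axes are right-handed (so a half turn about z gives the same grasp; the last joint's range is limited). The gripper opens to 85 mm and grips with 20 to 120 N. Pads are 22 mm wide; open, the fingers measure 114 mm over their backs; the gripper's body (76 mm by 85 mm) begins 54 mm behind the grasp point. The pads swing forward as they close: fully open they stand 13 mm farther back than shut.
Start: joints at [1.059, 0.124, 1.65, -0, 1.367, -0.083], TCP at [0.27, 0.591, 0.231] pointing down, gripper open.
Joint ranges: [-2.61, 2.61], [-1.02, 2.33], [0.03, 2.71], [-1.35, 4.49], [0.32, 2.68], [-2.91, 2.91]. Speed limits (rad/s): [2.57, 2.57, 3.14, 3.14, 3.14, 3.14].

### API

Orientations are given as [roll, pitch, yaw] about the fixed x, y, z axes, in that order (R = Rz(yaw) Ry(pitch) Rx(roll)).
In Python, from bench import * gives the robot as it stands. Calls block until the motion is done:
- goto(position, orientation): joint-space move of the TCP to a pose.
- movel(position, ori=None, v=0.15, contact_N=None): straight line of the TCP; ori=None keeps the orientation; v is the mean speed in m/s. With contact_N (N) it stops when the force on the tool has changed by that much, and returns True; else False.
- movej(angles): joint-space move.
- move_gripper(opening): opening from 0.0 (shut) to 1.0 (fully open); the grip force is fixed at half the most; returns when the fingers have stopped.
- wait(seconds).
- inverse_kinematics(position, orientation): joint angles nearest the present ones, or None.
- state(): the state.
- camera(name): name is "side" or "top"; returns (picture, depth): 384x512x3 uint8, red, green, blue; 384x512 float32, m along the optical axis (not along the pixel's ray), 0 where there is no reading.
- camera_model(name): a dict with "camera_matrix" (3x3 intrinsics, pixels), "eye" and "orientation" of the camera in the world. Camera axes: x right, y up, looking along -z (the intrinsics and any distortion apply to the point x, -y, -z); pixel columns grow to the right and rows downward; lengths in m; the calibration is good to about 2 mm. A picture is of the moment at which its call begins. camera_model takes no time and is no camera call.
A pose or a line that the arm cannot do raises IKError and nothing moves.
- close_job(): hands the job in, once; it reports no verdict.
Trained networks look in the newest picture that a camera, given by its name, has taken for a name from the list of things; names that differ only in an ending like _2 or _b are one class to them, and where a whole thing is asked for, a point or a joint stands for the part that bears it (a point fixed in the world has none). Each returns a list of dicts, best first, with "confidence" (0 to 1); they miss things now and then, are a little off and sometimes report something else, mostly with a low value. They report only what shows in the picture. A call takes as long as a camera call. They do not tell look-alikes from the thing itself.
- cut_out(name, camera): "pixels" (384x512 bool, what is visible of it) and "position" ([row, column] in pixels, amid what is visible of it).
The state is a dict: "time": time; "joints": joint angles; "joint_velocities": joint speeds; "tau": joint torques, N m; "ee_pos": TCP position; "ee_rot": TCP orientation; "ft_force": force on the tool from outside, world axes, zero at the start; "wrist_torque": the same for the moment, N m; "width": opening from 0.0 (shut) to 1.0 (fully open).
Only numpy, scipy, OpenCV 4.12 (cv2) and the standard library are available. Lean on these libraries where they do the work, as an engineer would, in place of code of your own. Each camera call takes 0.05 s, during which the arm holds its last target.

## Working session

There is one attempt and no reset: what is moved stays moved. The work goes in short steps, each a Python script; the robot and the scene stay as the last script left them, time stands still between calls to the robot, and variables do not carry over. Pictures are saved under pics/ and viewed, and the job is handed in when it is done.

```bash
ls; mkdir -p pics
python3 - <<'E'
from bench import *
import cv2,numpy as np
for n in ("top","side"):
    p,d=camera(n); cv2.imwrite(f"pics/{n}0.png",p[:,:,::-1]); np.save(f"pics/{n}0_d.npy",d)
    m=camera_model(n); print(n,m)
    for t in ("pliers","pink_cassette","pliers_release"):
        for r in cut_out(t,n): print(t,r["confidence"],r["position"],r["pixels"].sum())
print(state())
E
```

```text
pics
top {'camera_matrix': array([[497.85678261,   0.        , 252.64681247],
       [  0.        , 497.85678261, 185.87673989],
       [  0.        ,   0.        ,   1.        ]]), 'eye': array([ 0.47333407, -0.02647047,  0.88786054]), 'orientation': array([ 0.18066465, -0.03697035, -1.56865803])}
pink_cassette 0.82 [128.3, 309.9] 332
pink_cassette 0.74 [206.7, 199.8] 378
pink_cassette 0.57 [250.5, 196.8] 4450
pink_cassette 0.54 [143.6, 178.9] 367
side {'camera_matrix': array([[465.23959185,   0.        , 267.56526726],
       [  0.        , 465.23959185, 187.07918741],
       [  0.        ,   0.        ,   1.        ]]), 'eye': array([ 1.06161642, -0.23505613,  0.77659268]), 'orientation': array([0.57004487, 0.00292497, 1.11620325])}
pink_cassette 0.77 [267.9, 224.1] 342
pink_cassette 0.75 [162.6, 285.3] 287
pink_cassette 0.63 [208.4, 330.7] 282
pliers_release 0.58 [124.5, 274.0] 175
{'time': 0.4, 'joints': array([ 1.05935779e+00,  1.23897434e-01,  1.65049198e+00,  2.21807098e-05,
        1.36749761e+00, -8.25788380e-02]), 'joint_velocities': array([-0.00054162, -0.00117839, -0.00084429, -0.0010661 , -0.00124434,
       -0.00100059]), 'tau': array([-6.89325793e-05, -4.22915053e+01, -3.65097034e+01, -1.16289425e-04,
        2.35663625e-03,  9.89108230e-06]), 'ee_pos': array([0.27025434, 0.59105005, 0.23114548]), 'ee_rot': array([-3.14154672e+00,  2.91576584e-04,  1.14193215e+00]), 'ft_force': array([ 0.25787469, -0.26335671,  0.00905518]), 'wrist_torque': array([-0.01891074,  0.01923637,  0.00121918]), 'width': 0.9964590442682929}
```

View pics/top0.png

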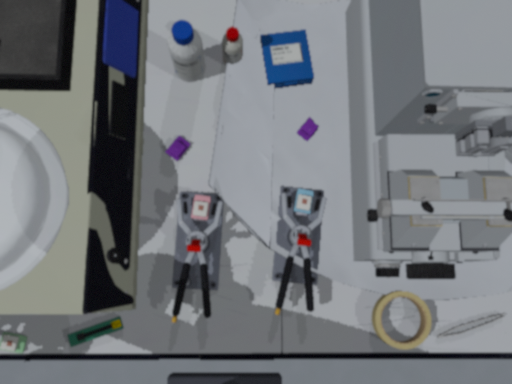

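View pics/side0.png

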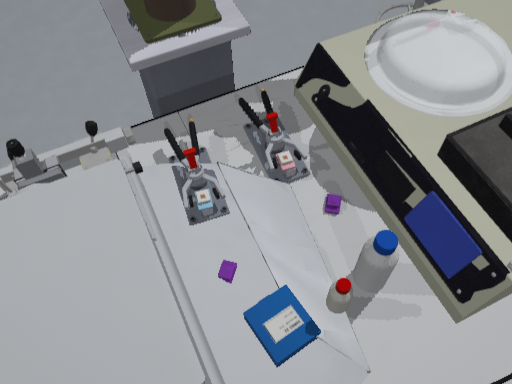

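The top view shows the pink pliers on the left: cassette at about (207,201), red lever at (246,194), handles down to (315,176) and (315,208). The blue pliers are on the right. The two purple look-alikes are at (148,178) and (128,308). Next I'll measure the pose.

```bash
cat > h.py <<'E'
from bench import *
import cv2,numpy as np
from scipy.spatial.transform import Rotation as Ro
def cloud(n,d):
    m=camera_model(n);K=m["camera_matrix"];R=Ro.from_euler("xyz",m["orientation"]).as_matrix()
    v,u=np.mgrid[0:384,0:512]
    P=np.stack([(u-K[0,2])/K[0,0]*d,-(v-K[1,2])/K[1,1]*d,-d],-1)
    return P@R.T+m["eye"]
def proj(n,p):
    m=camera_model(n);K=m["camera_matrix"];R=Ro.from_euler("xyz",m["orientation"]).as_matrix()
    q=(np.atleast_2d(p)-m["eye"])@R
    return np.stack([K[0,2]+K[0,0]*q[:,0]/-q[:,2],K[1,2]-K[1,1]*q[:,1]/-q[:,2]],-1)
E
python3 - <<'E'
from h import *
out=[]
for n,(r0,r1,c0,c1) in (("top",(180,325,160,235)),("side",(80,195,225,320))):
    d=np.load(f"pics/{n}0_d.npy");im=cv2.imread(f"pics/{n}0.png")
    W=cloud(n,d); 
    hsv=cv2.cvtColor(im,cv2.COLOR_BGR2HSV).astype(int)
    M=np.zeros(d.shape,bool);M[r0:r1,c0:c1]=1; M&=d>0
    red=M&((hsv[...,0]<6)|(hsv[...,0]>174))&(hsv[...,1]>190)&(hsv[...,2]>100)
    blk=M&(hsv[...,2]<45)&(W[...,2]>0.03)
    pink=M&((hsv[...,0]<8)|(hsv[...,0]>165))&(hsv[...,1]>30)&(hsv[...,1]<150)&(hsv[...,2]>120)
    for k,m in (("red",red),("blk",blk),("pink",pink)):
        w=W[m]; print(n,k,m.sum(),np.median(w,0).round(4),w.min(0).round(3),w.max(0).round(3))
    bl=W[blk]
    for x in np.arange(.2,.36,.012):
        s=bl[abs(bl[:,0]-x)<.006]
        if len(s)>3: 
            c=s[:,1].mean();a=s[s[:,1]>c];b=s[s[:,1]<=c]; print(x.round(3),s[:,1].min().round(4),s[:,1].max().round(4),a[:,1].mean().round(4),b[:,1].mean().round(4),s[:,2].mean().round(3))
    cv2.imwrite(f"pics/{n}0c.png",cv2.resize(im[r0:r1,c0:c1],None,fx=5 if n=="side" else 4,fy=5 if n=="side" else 4,interpolation=2)[:600,:800])
    w=W[r0:r1,c0:c1]; print("bench z",np.median(w[...,2][w[...,2]<.004]))
E
```

```text
top red 64 [0.5195 0.0372 0.0931] [0.515 0.029 0.09 ] [0.525 0.047 0.096]
top blk 687 [0.4583 0.0501 0.0456] [0.41  0.007 0.032] [0.597 0.071 0.051]
top pink 219 [0.5918 0.0325 0.0367] [0.513 0.017 0.007] [0.615 0.054 0.094]
bench z 0.0005303698978514904
side red 142 [0.5254 0.0355 0.0791] [0.468 0.026 0.034] [0.536 0.06  0.095]
side blk 544 [0.4613 0.0545 0.0446] [0.41  0.004 0.031] [0.603 0.157 0.082]
side pink 123 [0.6026 0.0289 0.0353] [ 0.439  0.015 -0.002] [0.615 0.087 0.06 ]
bench z -0.0009666878075057506
```

```bash
ls pics
```

```text
side0.png
side0_d.npy
side0c.png
top0.png
top0_d.npy
top0c.png
```

Run:
```python
from h import *
for n,(r0,r1,c0,c1) in (("top",(180,325,160,235)),("side",(80,195,225,320))):
    d=np.load(f"pics/{n}0_d.npy");im=cv2.imread(f"pics/{n}0.png");W=cloud(n,d)
    v=im.max(2); M=np.zeros(d.shape,bool);M[r0:r1,c0:c1]=1
    b=W[M&(v<50)&(W[...,2]>.035)&(W[...,2]<.055)]
    for x in np.arange(.4,.52,.01):
        s=b[abs(b[:,0]-x)<.005]; s=s[(s[:,1]>-.0)&(s[:,1]<.09)]
        if len(s)>6:
            c=(s[:,1].min()+s[:,1].max())/2;a=s[s[:,1]>c];e=s[s[:,1]<=c]
            print(n,x.round(3),"mid",((a[:,1].mean()+e[:,1].mean())/2).round(4),"sep",(a[:,1].mean()-e[:,1].mean()).round(4),len(a),len(e),"ext",s[:,1].min().round(4),s[:,1].max().round(4))
    # high stuff: post/lever; pads/cassette
    Z=W[...,2]
    s=W[M&(Z>.055)]; print(n,"post+lever",s.mean(0).round(4),s.min(0).round(3),s.max(0).round(3))
    # plate
    s=W[M&(Z>.004)&(Z<.013)]
    r=cv2.minAreaRect(s[:,:2].astype(np.float32)*1000); print(n,"plate",r)
```

```text
top 0.41 mid 0.0432 sep 0.0513 6 16 ext 0.0138 0.0711
top 0.42 mid 0.0426 sep 0.0494 31 38 ext 0.0138 0.071
top 0.43 mid 0.0419 sep 0.0469 30 36 ext 0.014 0.0699
top 0.44 mid 0.0417 sep 0.0434 41 36 ext 0.0157 0.0686
top 0.45 mid 0.041 sep 0.0409 45 38 ext 0.016 0.0673
top 0.46 mid 0.0409 sep 0.0386 50 52 ext 0.0162 0.0666
top 0.47 mid 0.0405 sep 0.0352 48 43 ext 0.0168 0.0659
top 0.48 mid 0.0398 sep 0.0323 46 39 ext 0.0182 0.0628
top 0.49 mid 0.0395 sep 0.0296 43 32 ext 0.0201 0.0602
top post+lever [0.5171 0.0273 0.2072] [ 0.473 -0.026  0.055] [0.54  0.052 0.888]
top plate ((519.61328125, 39.167335510253906), (248.06947326660156, 130.7021942138672), 0.5084788203239441)
side 0.41 mid 0.0408 sep 0.052 4 8 ext 0.0111 0.0708
side 0.42 mid 0.0397 sep 0.0506 14 22 ext 0.0101 0.0704
side 0.43 mid 0.0398 sep 0.049 24 27 ext 0.0104 0.0708
side 0.44 mid 0.0387 sep 0.0452 22 23 ext 0.0116 0.0692
side 0.45 mid 0.0384 sep 0.0427 22 22 ext 0.0129 0.0664
side 0.46 mid 0.0382 sep 0.039 17 27 ext 0.0138 0.064
side 0.47 mid 0.0384 sep 0.0365 22 22 ext 0.0152 0.0634
side 0.48 mid 0.037 sep 0.035 1 28 ext 0.0152 0.0545
side 0.49 mid 0.0222 sep 0.0057 8 16 ext 0.0169 0.0284
side post+lever [0.5272 0.0898 0.112 ] [ 0.431 -0.235  0.055] [1.062 0.168 0.777]
side plate ((517.6343383789062, 52.216705322265625), (161.75868225097656, 310.2069091796875), 50.341041564941406)
```

View pics/top0c.png

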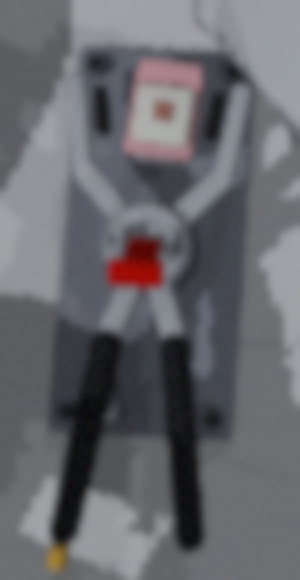

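View pics/side0c.png

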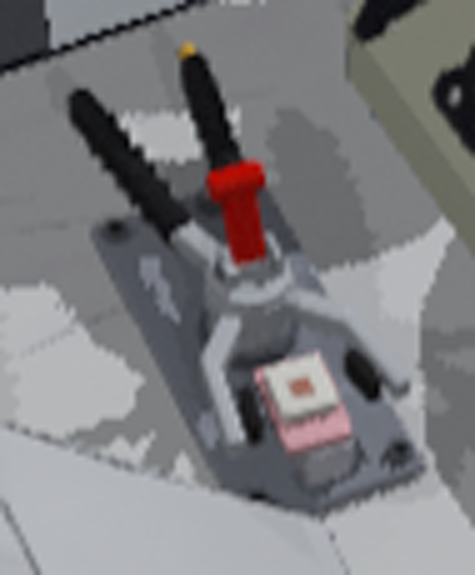

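Run:
```python
from h import *
for n in ("top","side"):
    d=np.load(f"pics/{n}0_d.npy");W=cloud(n,d)[d>0]
    for x0 in np.arange(.2,.8,.1):
        print(n,x0.round(1),[ (round(float(s[:,2].max()),3) if len(s:=W[(W[:,0]>x0)&(W[:,0]<x0+.1)&(W[:,1]>y)&(W[:,1]<y+.1)])else None) for y in np.arange(-.2,.7,.1)])
o=np.array([.534,.0362]);a=-.047
c,s=np.cos(a),np.sin(a)
L=lambda x,y,z:[o[0]+c*x-s*y,o[1]+s*x+c*y,z]
for n in("top","side"):
    im=cv2.imread(f"pics/{n}0.png");f=4
    big=cv2.resize(im,None,fx=f,fy=f,interpolation=2)
    pts=[L(-.127,0,.036),L(-.095,.022,.046),L(-.095,-.022,.046),L(-.014,0,.087),L(-.014,.011,.087),L(-.014,-.011,.087),L(.06,0,.043),L(.06,.0215,.042),L(.06,-.0215,.042)]+[L(x,y,.008) for x in(-.085,.085) for y in(-.04,.04)]
    for u,v in proj(n,pts): cv2.circle(big,(int((u+.5)*f),int((v+.5)*f)),4,(0,255,0),-1)
    r=(180*f,325*f,160*f,235*f) if n=="top" else (80*f,195*f,225*f,320*f)
    cv2.imwrite(f"pics/{n}1.png",big[r[0]:r[1],r[2]:r[3]])
q=inverse_kinematics([*L(-.095,0,0)[:2],.12],[np.pi,0,np.pi/2+a]);print(q)
q=inverse_kinematics([*L(.045,0,0)[:2],.074],[np.pi,0,np.pi/2+a]);print(q)
```

```text
top 0.2 [-0.841, -0.843, -0.84, -0.839, -0.839, -0.839, -0.84, -0.841, -0.841]
top 0.3 [0.006, 0.005, 0.006, 0.017, 0.021, 0.018, None, None, None]
top 0.4 [0.051, 0.048, 0.051, 0.14, 0.184, 0.169, None, None, None]
top 0.5 [0.098, 0.046, 0.096, 0.139, 0.198, 0.193, None, None, None]
top 0.6 [0.047, 0.041, 0.045, 0.141, 0.197, 0.196, None, None, None]
top 0.7 [0.017, 0.03, 0.023, 0.142, 0.195, 0.193, None, None, None]
top 0.8 [0.042, 0.109, 0.154, 0.14, 0.194, 0.191, None, None, None]
side 0.2 [None, None, None, None, None, None, None, None, None]
side 0.3 [0.004, 0.004, 0.035, 0.004, 0.0, None, None, None, None]
side 0.4 [0.048, 0.044, 0.048, 0.139, 0.186, 0.194, 0.192, 0.137, 0.137]
side 0.5 [0.094, 0.042, 0.095, 0.139, 0.195, 0.197, 0.195, 0.158, 0.136]
side 0.6 [0.044, 0.041, 0.045, 0.139, 0.195, 0.196, 0.195, 0.157, None]
side 0.7 [0.015, 0.028, 0.019, 0.139, 0.192, 0.216, 0.159, None, None]
side 0.8 [0.04, 0.107, 0.152, 0.139, 0.192, 0.205, None, None, None]
[-2.95059856e-02 -2.61383112e-01  2.20847422e+00 -4.44089210e-16
  1.19450154e+00 -1.55330231e+00]
[-3.37461364e-02  1.20785955e-01  1.93398006e+00 -4.44089210e-16
  1.08682664e+00 -1.55754246e+00]
```

View pics/top1.png

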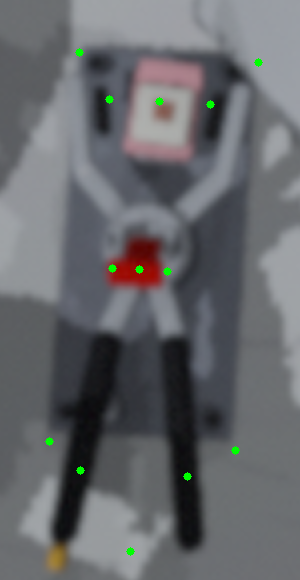

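View pics/side1.png

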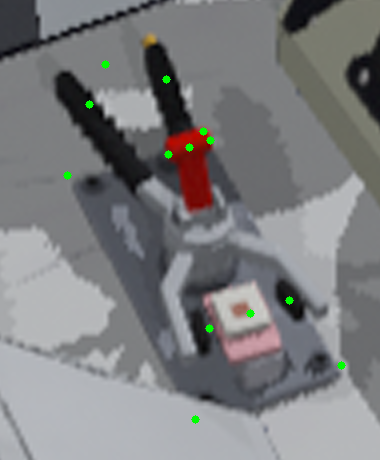

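```bash
cat >> h.py <<'E'
o=np.array([.534,.0362]);a=-.047
c,s=np.cos(a),np.sin(a)
L=lambda x,y,z:[o[0]+c*x-s*y,o[1]+s*x+c*y,z]
ORI=[np.pi,0,np.pi/2+a]
def snap(n,k,crop=None,f=1):
    p,d=camera(n); im=p[:,:,::-1].copy(); cv2.imwrite(f"pics/{k}_full.png",im); np.save(f"pics/{k}_d.npy",d)
    if crop: im=im[crop[0]:crop[1],crop[2]:crop[3]]
    cv2.imwrite(f"pics/{k}.png",cv2.resize(im,None,fx=f,fy=f,interpolation=2))
def st(m=""):
    t=state(); print(m,round(t["time"],2),t["ee_pos"].round(4),"F",t["ft_force"].round(1),"w",round(t["width"],3))
E
python3 - <<'E'
from h import *
movel([.27,.591,.33],v=.25); 
goto(L(-.095,0,.2),ORI); st("above")
print(movel(L(-.095,0,.04),v=.15,contact_N=8)); st()
snap("side","s2",(70,200,215,345),4)
E
```

```text
above 3.06 [0.4393 0.0411 0.2002] F [-0.   0.8 -0.6] w 1.005
False
 4.28 [0.44   0.0407 0.0409] F [-0.   0.8  0.3] w 0.997
```

View pics/s2.png

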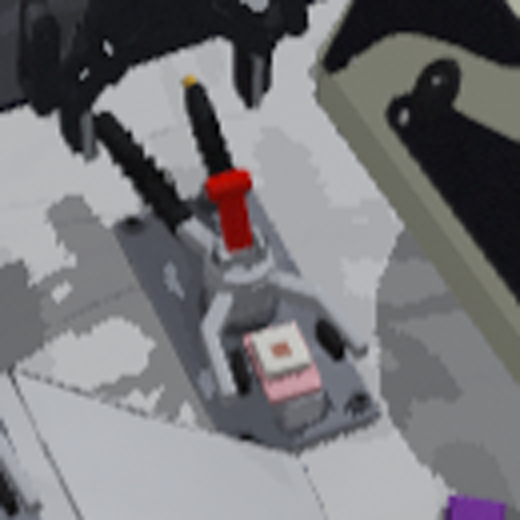

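The fingers, at (85,130) and (250,90) in the crop, straddle both handles. I'll go down and close in steps.

Run:
```python
from h import *
print(movel(L(-.095,0,.018),v=.1,contact_N=8)); st()
for w in (.7,.6,.5,.42): move_gripper(w); st(w)
```

```text
False
 4.69 [0.4388 0.0407 0.0178] F [-0.3 -0.4 -0.4] w 0.999
0.7 5.08 [0.4398 0.0417 0.019 ] F [0.2 5.2 2.3] w 0.701
0.6 5.33 [0.4399 0.0419 0.0198] F [-4.9  6.5  8.8] w 0.602
0.5 5.59 [0.4403 0.0418 0.0195] F [-1.6  5.7  4.8] w 0.506
0.42 5.83 [0.4394 0.0406 0.0184] F [ 0.6 -0.1  0.3] w 0.416
```

Run:
```python
from h import *
for w in (.36,.32,.29): move_gripper(w); st(w)
snap("side","s3",(70,200,215,345),4)
```

```text
0.36 6.06 [0.439  0.0405 0.0179] F [-0.1  0.   1. ] w 0.363
0.32 6.28 [0.439  0.0419 0.0181] F [0.1 6.6 2.4] w 0.322
0.29 6.49 [0.439  0.0419 0.0183] F [-2.2  6.6  4.3] w 0.302
```

View pics/s3.png

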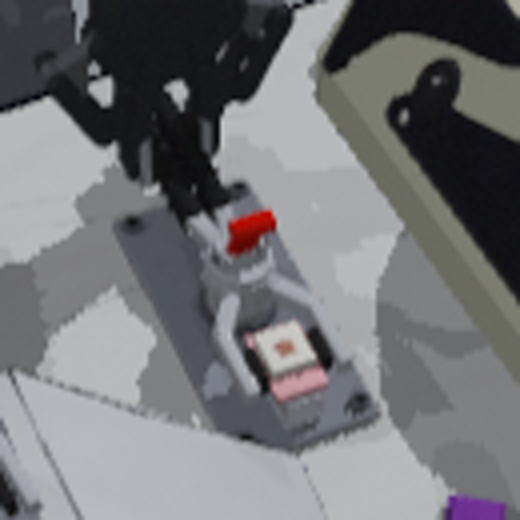

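The lever at (250,230) has swung toward the jaws and the pads are on the cassette, so the pliers are locked. I'll take the gripper off and move to the jaw side of the lever.

Run:
```python
from h import *
move_gripper(.85); st("open")
movel(L(-.095,0,.14),v=.2); st("up")
move_gripper(0.0)
movel(L(.050,0,.14),v=.25); st("ahead")
movel(L(.050,0,.076),v=.12,contact_N=6); st("down")
snap("side","s4",(70,200,215,345),4)
snap("top","t4",(180,325,150,245),4)
```

```text
open 7.06 [0.4391 0.0406 0.018 ] F [-0.2 -0.7 -0.1] w 0.854
up 7.82 [0.4383 0.0407 0.1388] F [-0.4  0.4 -0.5] w 0.851
ahead 9.23 [0.583  0.0339 0.1394] F [0.1 0.1 0.4] w -0.004
down 9.92 [0.5841 0.0339 0.0765] F [0.4 1.  0.2] w -0.003
```

View pics/s4.png

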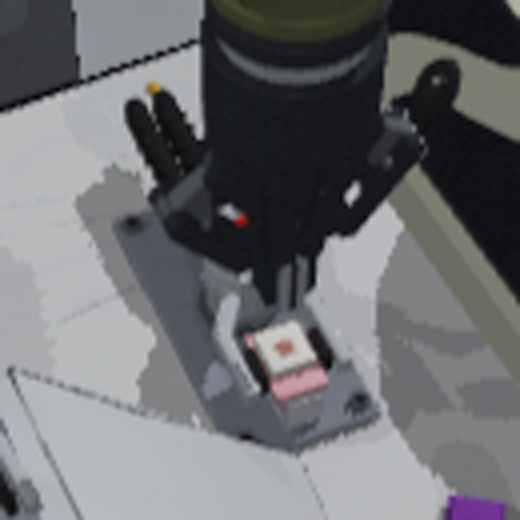

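View pics/t4.png

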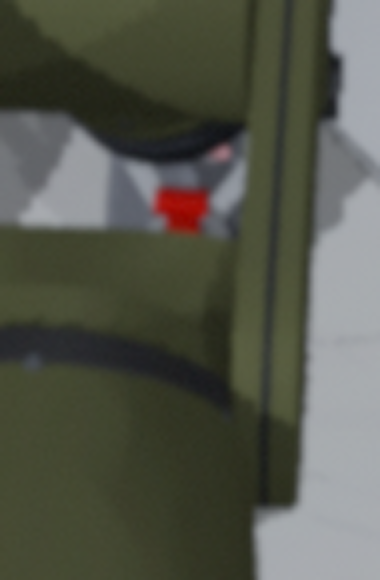

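The handles are still together at (165,130) in the side crop, and the crossbar at (180,200) in the top crop leans to the jaws with the fingers in front of it. I'll pull it back now.

Run:
```python
from h import *
for x in (.028,.018,.012):
    movel(L(x,0,.076),v=.1); st(x)
snap("side","s5",(70,200,215,345),4)
```

```text
0.028 10.38 [0.5627 0.0349 0.0769] F [ 3.3  0.2 -0.9] w 0.003
0.018 10.63 [0.5519 0.0353 0.0763] F [-1.2  0.5  0.2] w -0.002
0.012 10.88 [0.545  0.0357 0.0752] F [ 0.5  0.  -0.1] w -0.002
```

View pics/s5.png

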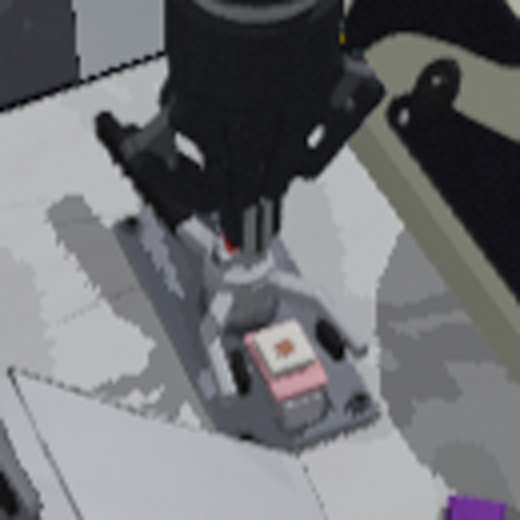

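The jaws have sprung open at (235,370) and (325,340), with the cassette still on the anvil. I'll back away and check.

Run:
```python
from h import *
movel(L(.035,0,.08),v=.15)
movel(L(.035,0,.26),v=.25)
goto([.42,-.3,.4],ORI); st()
snap("side","s6",(70,220,160,345),4)
snap("top","t6",(170,325,150,345),4)
for t in ("pink_cassette","pliers"):
  for r in cut_out(t,"top"): print(t,r["confidence"],r["position"])
```

```text
13.57 [ 0.4204 -0.2993  0.399 ] F [-0.9 -0.3 -0.4] w 0.003
pink_cassette 0.7 [127.7, 307.7]
pink_cassette 0.69 [143.4, 177.9]
pink_cassette 0.64 [206.9, 198.7]
pliers 0.67 [251.5, 196.4]
```

View pics/s6.png

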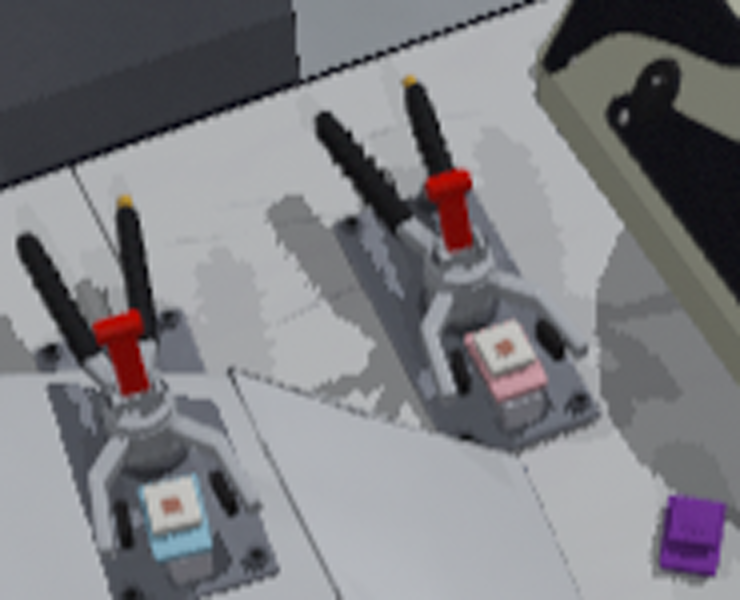

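View pics/t6.png

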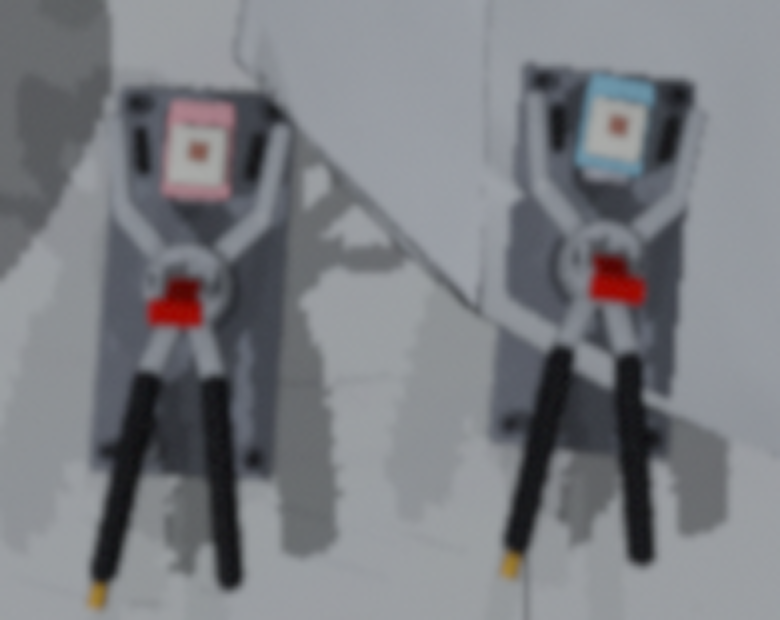

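Both pliers are open. The pink cassette at (199,150) in the top crop sits midway between its pads at 142 and 257 and lies parallel to the pliers. The blue pliers haven't moved.

```bash
python3 -c "
from h import *
close_job(); st()"
```

```text
the job is handed in; nothing more can be done
the job is handed in; nothing more can be done
```

The pink cassette is squared up and centred, its pliers are open again, and the job is handed in at about 14 s on the robot's clock.

- **Clamping:** I squeezed the handles until they locked. The force on the tool dropped away at about 36 mm, which is dead centre, and the lever swung over to the jaws.
- **Release:** The gripper had lifted clear about 2.5 s before I pulled the lever back with the closed fingers, and the jaws sprang open. The force on the tool in my readings stayed around 10 N or less.
- **Last pictures:** The cassette lies on its anvil midway between the open pads, parallel to the pliers. The lever is back toward the handles, the spare pliers are still open, and the arm is well clear.

**Disagreements:** The two cameras differed by about 2–3 mm across the pliers, so I used the mean, which was good enough. The cassette network also marked the two purple look-alikes, which I ruled out by colour.

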